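Press a speaker's back panel home with a trigger clamp

ROBOT

A 7-joint arm with a two-finger parallel gripper is mounted at the origin on the work surface. World frame = base frame: x ahead of the robot, y to its left, z up, the work surface at z = 0. Lengths are in m, angles in rad, forces in N, time in s.
With the tool pointing down it reaches from about 0.4 to 0.75 m from the base axis. Payload 19.5 kg.
Tool frame: the origin (TCP) lies on the centre line of the jaws, within the pads' length; the fingertips stand 19 mm ahead of it and the grasp point (between the pads) is the TCP; z points along the fingers, y is the line along which they close (so a half turn about z gives the same grasp; the last joint's range is limited). The gripper opens to 85 mm and grips with 20 to 120 N. Pads are 22 mm wide; open, the fingers measure 114 mm over their backs; the gripper's body (76 mm by 85 mm) begins 54 mm behind the grasp point. The pads swing forward as they close: fully open they stand 13 mm farther back than shut.
Start: joints at [-1.245, 0.707, -0.028, 1.485, 0.022, 0.951, -0.075], TCP at [0.207, 0.537, 0.25] pointing down, gripper open.
Joint ranges: [-2.71, 2.71], [-0.32, 2.16], [-1.57, 1.52], [0, 2.45], [-1.46, 4.6], [0, 2.02], [-2.83, 2.83]. Speed limits (rad/s): [1.89, 1.89, 2.57, 2.57, 3.01, 3.01, 3.01].

INTERFACE

Orientations are given as a 3x3 rotation matrix whose columns are the frame's x, y, z axes.
In Python, from bench import read_state, capture, camera_params, close_job gives the robot as it stands. The module is installed in compiled form; this text tells all that it offers.
- The arm moves only by the tool step_arm, never from a script. Its argument "targets" is a list of rows, each a list of 6 numbers: the shift along the tool's x, y, z in mm, then the turn, a rotation vector about the tool's x, y, z in rad. A call has 1 to 20 rows; each row is the pose to reach, as a shift and turn from the pose commanded when the call began, along the tool's axes at that moment; what a row does not reach only later rows make up. A row lasts 1/8 s, in which the tool goes at most 62.5 mm and 10.7 degrees, less where a joint would pass 70% of its speed; a pose out of reach is approached as far as the arm can. A call with a gripper value outside its range is refused whole. "gripper" is the finger opening in mm, from 0 to 85.4, set as the call begins (left out, the last holds). The fingers move at their own pace and stop on an object; the grip force is fixed at half the most. Time passes only in rows, so rows that repeat a pose let the fingers close. It gives the time, the measured TCP pose, the force, the opening and the grip force at its end, in the units of the state.
- read_state(): the state, without advancing time (a new reading comes with each control period).
- capture(name): name is "scene" or "top" or "wrist"; returns (picture, depth): 420x560x3 uint8, red, green, blue; 420x560 float32, m along the optical axis (not along the pixel's ray), 0 where there is no reading.
- camera_params(name): a dict with "mtx" (3x3 intrinsics, pixels), "dist" ([k1, k2, p1, p2, k3] as OpenCV has them; the pictures are not rectified), "xyz" and "orientation" of the camera in the world; the wrist camera has in their place "hand_eye" (4x4, takes a point from camera to tool coordinates, whose origin is the TCP and whose axes are the flange's). Camera axes: x right, y up, looking along -z (the intrinsics and any distortion apply to the point x, -y, -z); pixel columns grow to the right and rows downward; lengths in m; the calibration is good to about 2 mm. A picture is of the moment at which its call begins: read the wrist's pose just before it. camera_params takes no time and is no camera call.
- close_job(): hands the job in; it is judged then, once.
The state is a dict: "t": time; "q": joint angles; "joint_velocities": joint speeds; "joint_torque": joint torques, N m; "ee_pos": TCP position; "tool_rot": TCP orientation; "contact_force": force on the tool from outside, world axes, zero at the start; "wrist_torque": the same for the moment, N m; "opening": opening from 0.0 (shut) to 1.0 (fully open); "gripper_force": force on a finger pad.
Only numpy, scipy, OpenCV 4.12 (cv2) and the standard library are available. Lean on these libraries where they do the work, as an engineer would, in place of code of your own. Each camera call takes 0.05 s, during which the arm holds its last target. There are 200 camera calls.

TASK

The used bookshelf speaker standing in the clamp jig needs its back panel pressed on: squeeze the clamp's orange trigger again and again to walk the jaw up and push the panel fully home, then nip it up firm and keep it so for a moment (about 35 N between the jaws; over 45 N the panel cracks). Then let the trigger go and press and hold the red release tab until the jaw has run well clear of the panel. Work through the clamp only, do not push on the speaker, and leave the other things on the bench where they are.

Things in the scene. Friction and masses are not known exactly. Their poses are not given: they have to be found in the camera images.
- clamp: Jig fixed on the bench: plywood board 325 x 150 x 18 mm with two posts that carry a black trigger bar clamp, bar level, handle up. Origin on the bench under the trigger's hinge (114 mm up). x runs along the bar: the moving jaw hangs at the -x end and closes towards +x; z up. Clamp's head: x -60 to +52 mm, 38 mm wide, top 150 mm up.
- stop: Wooden stop block with cork strips, screwed to the jig's board between the speaker and the clamp's posts, at another place along the bar each time. 110 mm wide, 84 mm high. Origin on the board (18 mm up) under the middle of its cork face, which looks to -x; axes as the clamp's.
- trigger_pad (a point): Middle of the orange trigger's front (-x) face at the squeeze height, 190 mm above the bench at rest; moves with it. Trigger 20 mm wide in y, 9 mm thick, free from 155 to 211 mm up, hinged at the bottom, leans 0.24 rad to -x at rest, pulled towards +x. Its front is 65 mm from the handle's back at rest, 29 mm fully squeezed. Pinch it to the handle from above, or push it.
- handle_back (a point): Middle of the back (+x) face of the fixed black handle at the squeeze height, 190 mm above the bench. Handle 18 mm thick in x, 24 mm wide in y, top 211 mm above the bench. It does not move.
- trigger (a joint): Trigger angle, rad: 0 at rest, 0.48 fully squeezed (36 mm at the squeeze height), sprung back. First 0.08 free, then the jaw moves 1 mm per 4 mm; a full squeeze walks it 6 to 8 mm. Force at the squeeze height: free 3 to 5 N; panel sliding in 7 to 9 N; panel home, jaws at 28 N: 12 N, 35 N: 14 N, 45 N: 16.5 N (each +-1 N; 10 % less per 8 mm higher up). Jaw force rises 13 N per mm of jaw.
- bar (a joint): How far the bar has closed the jaw, m: 0 fully open, grows to 0.050 as it closes. A ratchet holds it every 1.25 mm when the trigger goes back. With the release tab down and the trigger at rest a light return spring (6 N) runs it back open at about 50 mm/s.
- pad: The moving jaw's orange pad, 36 mm wide and 40 mm high, that presses on the panel, on a stiff cushion. Axes as the clamp's.
- pad_face (a point): Centre of the pad's pressing (+x) face, 60 mm above the bench; at x = -200 mm in the clamp's frame with the bar at 0. When the panel is just home it is 92 mm from the stop block's cork face.
- tab_top (a point): Centre of the top of the red release tab, 20 mm along the bar, 24 mm across, at the front (-x) end of the clamp's head, 160 mm above the bench, 67 mm on the -x side of the trigger's hinge. Pressed from above it goes down 6 to 7 mm to its stop with 1 to 7 N, most when the clamp is tight.
- release_tab (a joint): Release tab angle, rad: -0.04 to 0.04 at rest (it clicks as teeth pass), 0.16 fully pressed, sprung back. Above about 0.07 the jaw is free, provided the trigger is at rest.
- speaker: Bookshelf speaker: pale wood box 84 mm deep (x), 110 mm wide (y), 84 mm high, about 0.7 kg, loose on the jig's board, cone side towards the stop block (+x), back panel towards the moving jaw. Origin: centre of the box's underside, 18 mm above the bench; axes roughly the clamp's. The jaw slides it along until it stands against the stop block.
- panel (a joint): How far the black back panel (8 mm thick, on four tight dowels) stands off the box, m: 0 = fully home; starts at 0.006 to 0.010. Slides in stiffly at about 14 N of jaw force and stops dead when home; stays where it is left. With it home the speaker is 92 mm deep over all.
- panel_back (a point): Centre of the panel's outer (-x) face, where the pad presses, 60 mm above the bench; axes roughly the clamp's.
- screwdriver: Bystander: yellow-handled screwdriver 170 mm long lying on the bench.
- mini_speaker: Bystander: small orange speaker, 66 x 66 x 76 mm high, standing on the bench.
- pocket_radio: Bystander: grey pocket radio 50 x 120 x 34 mm, lying on the bench.
There are look-alikes about, which are no part of the job. What is shaped like the speaker but green is not meant.

How it is judged:
On the way, in this order (a step that is already met when the one before it is completed fails the run):
1. squeezing the trigger has walked the jaw up so that it presses on the panel (value of joint trigger above 0.1 rad and contact force between pad and speaker above 2 N).
2. the panel is fully home (within 1 mm) and nipped up with 28 to 45 N for 0.3 s (value of joint panel below 0.001 m and contact force between pad and speaker between 28 and 45 N), for 0.3 s.
3. the release tab is pressed with the trigger let go, and the jaw comes off the panel (value of joint release_tab above 0.07 rad and value of joint trigger below 0.05 rad and contact force between pad and speaker below 1 N), for 0.1 s.
At the end, for the whole second after the job is handed in: The speaker stands upright and still in the jig against the stop block (within 4 mm along the bar, 20 mm across), its panel fully home (within 1 mm), the jaw's pad at least 10 mm clear of the panel, trigger and release tab back at rest (value of joint panel below 0.001 m and x of pad_face in the frame of panel_back below -0.01 m and value of joint trigger below 0.05 rad and value of joint release_tab below 0.06 rad and x of speaker in the frame of stop above -0.046 m and y of speaker in the frame of stop between -0.02 and 0.02 m and angle between speaker's own z axis and vertical below 0.05 rad and linear speed of speaker below 0.01 m/s); the robot touches nothing.
It fails at once if the jaw presses on the panel with more than 45 N (contact force between pad and speaker above 45 N).
It fails at once if the robot pushes on the speaker or its panel (more than 5 N) (contact force between any of the fingers, the arm and speaker above 5 N).
It fails at once if a bystander is moved by more than 30 mm (distance of any of screwdriver, mini_speaker, pocket_radio from where it was at the start of the episode above 0.03 m).
It also fails if it takes over 64 s, if anything falls off the work surface, if the arm or the gripper's body presses on something with over 40 N, if the wrist force passes 120 N, or if a joint passes its speed limit or range.

## Working session

There is one attempt and no reset: what is moved stays moved. The work goes in short steps, Python scripts to look and compute and a tool call to move; the robot and the scene stay as the last step left them, time stands still between calls to the robot, and variables do not carry over. Pictures are saved under pics/ and viewed, at most 10 in all, crops included, and the job is handed in when it is done.

Besides the shell and the picture viewer there is one more tool, called as a command line: name --pt "numbers of a row" for each row, then --argument value for the rest. step_arm: Moves the arm, as the interface text tells. Its arguments: {"type":"object","properties":{"targets":{"type":"array","items":{"type":"array","items":{"type":"number"}}},"gripper":{"type":"number"}},"required":["targets"]}

```bash
mkdir -p pics; cat > h.py <<'E'
import numpy as np, cv2, pickle
from bench import read_state, capture, camera_params
def grab(n, name):
    s=read_state(); p,d=capture(n); pr=camera_params(n)
    if n=="wrist":
        T=np.eye(4);T[:3,:3]=s["tool_rot"];T[:3,3]=s["ee_pos"];M=T@np.array(pr["hand_eye"])
    else:
        M=np.eye(4);M[:3,:3]=pr["orientation"];M[:3,3]=pr["xyz"]
    cv2.imwrite(f"pics/{name}.png",p[:,:,::-1]); pickle.dump((p,d,np.array(pr["mtx"]),np.array(pr["dist"]),M),open(f"pics/{name}.pkl","wb"))
def cloud(name):
    p,d,K,D,M=pickle.load(open(f"pics/{name}.pkl","rb"))
    v,u=np.mgrid[:420,:560]
    n=cv2.undistortPoints(np.stack([u,v],-1).reshape(-1,1,2).astype(np.float64),K,D).reshape(420,560,2)
    c=np.stack([n[...,0]*d,-n[...,1]*d,-d],-1)
    w=c@M[:3,:3].T+M[:3,3]; w[d==0]=np.nan
    return p,w
E
python3 - <<'E'
from h import *
grab("scene","s0");grab("top","t0")
a=cv2.imread("pics/s0.png");b=cv2.imread("pics/t0.png")
s=read_state();print(s["t"],s["ee_pos"],s["tool_rot"],s["opening"],s["contact_force"])
for n in("scene","top"):print(camera_params(n)["xyz"],camera_params(n)["orientation"])
E
```

```text
0.1 [0.20665968 0.53636732 0.24989805] [[-9.33119863e-01  3.59565305e-01 -3.35257777e-04]
 [ 3.59565461e-01  9.33119482e-01 -8.43144061e-04]
 [ 9.67021167e-06 -9.07301588e-04 -9.99999588e-01]] 1.000195176796465 [ 0.33163812 -0.24244297 -0.26023633]
[0.90990974 0.35890781 0.81183122] [[-0.68204446 -0.60129847  0.41623972]
 [ 0.73121288 -0.55140625  0.40159541]
 [-0.01196152  0.57826577  0.81576076]]
[0.38434702 0.02672873 1.0968127 ] [[ 0.01901962  0.98670464 -0.16140698]
 [-0.99965646  0.02167889  0.0147303 ]
 [ 0.01803357  0.16107137  0.98677799]]
```

View pics/t0.png

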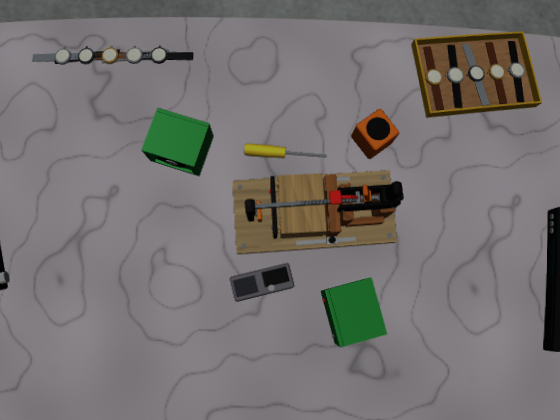

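View pics/s0.png

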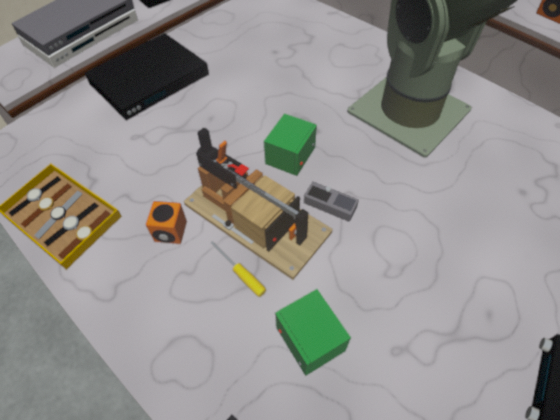

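The top view shows the jig's pale wood speaker at (302,205), red tab at (335,198), orange trigger at (366,192), handle at (397,193) and jaw at (252,210). Things that could be mistaken for the speaker are the green boxes at (178,142) and (355,312) and the orange mini speaker at (375,133). I choose the pale box in the jig.

```bash
python3 - <<'E'
from h import *
p,w=cloud("t0")
b=cv2.imread("pics/t0.png")[150:270,215:425]; cv2.imwrite("pics/c0.png",cv2.resize(b,None,fx=3.8,fy=3.8,interpolation=cv2.INTER_CUBIC))
hsv=cv2.cvtColor(p,cv2.COLOR_RGB2HSV)
v,u=np.mgrid[:420,:560]; roi=(u>225)&(u<410)&(v>165)&(v<260)
def st(m,n):
    q=w[m&roi]; q=q[~np.isnan(q[:,0])]; print(n,len(q),np.median(q,0).round(4),np.percentile(q,5,0).round(4),np.percentile(q,95,0).round(4))
H,S,V=[hsv[...,i].astype(int) for i in range(3)]; z=w[...,2]
red=((H<4)|(H>175))&(S>200)&(V>120); st(red&(z>.14),"red")
st((z>.17)&(u<385)&(u>355),"trig"); st((z>.195)&(u>=385),"handle")
# jig board orientation
m=roi&(z>.010)&(z<.026); r=cv2.minAreaRect(w[m][:,:2].astype(np.float32)); print("board",r)
m=roi&(z>.115)&(z<.16)&(u<330)&(u>262)&(v>190)
q=w[m]; print("bar dir",cv2.fitLine(q[:,:2].astype(np.float32),cv2.DIST_HUBER,0,.01,.01).ravel())
m=roi&(z>.09)&(z<.112)&(u<345)&(u>275); q=w[m]; st(m,"boxtop"); print(cv2.minAreaRect(q[:,:2].astype(np.float32)))
st(roi&(z>.03)&(u<265)&(u>243)&(v>195)&(v<222),"jaw")
for y in range(180,216,3): print(y,[f"{z[y,x]*1000:.0f}" for x in range(325,406,4)])
E
```

```text
red 149 [ 0.5661 -0.0875  0.1597] [ 0.556  -0.1088  0.1543] [ 0.5754 -0.0779  0.1626]
trig 82 [ 0.5654 -0.1325  0.2064] [ 0.5592 -0.1408  0.1743] [ 0.5757 -0.1277  0.2097]
handle 160 [ 0.5719 -0.1834  0.2094] [ 0.5623 -0.1924  0.1988] [ 0.583  -0.1763  0.2134]
board ((0.5633055567741394, -0.06058897078037262), (0.14968876540660858, 0.32550519704818726), 5.215985298156738)
bar dir [ 0.07656532 -0.9970646   0.5585181  -0.01869404]
boxtop 3072 [ 0.5565 -0.0404  0.1019] [ 0.5138 -0.0949  0.0981] [0.6126 0.008  0.1051]
((0.5640080571174622, -0.04650595784187317), (0.11160098761320114, 0.12844298779964447), 1.460569977760315)
jaw 316 [0.5483 0.0606 0.1246] [0.5368 0.0447 0.0595] [0.5611 0.0721 0.1344]
180 ['102', '100', '101', '21', '17', '19', '22', '21', '18', '14', '17', '16', '19', '19', '13', '20', '15', '0', '1', '-0', '1']
183 ['98', '102', '104', '18', '16', '19', '16', '18', '19', '18', '19', '15', '15', '18', '19', '16', '20', '210', '209', '-0', '4']
186 ['97', '103', '101', '20', '105', '101', '104', '17', '19', '14', '209', '149', '148', '153', '149', '151', '189', '212', '212
[... 626 characters left out ...]
 '163', '158', '159', '130', '125', '123', '146', '121', '152', '154', '115', '85', '146', '152', '153', '154', '151', '1', '3']
204 ['114', '115', '158', '157', '97', '106', '104', '150', '148', '150', '154', '150', '152', '149', '150', '152', '151', '152', '147', '2', '0']
207 ['63', '104', '101', '101', '149', '151', '148', '152', '147', '148', '143', '141', '141', '140', '130', '129', '125', '122', '-0', '-0', '3']
210 ['59', '100', '101', '111', '120', '129', '123', '119', '117', '115', '109', '20', '40', '78', '106', '106', '104', '103', '-1', '1', '2']
213 ['53', '104', '100', '104', '89', '108', '104', '19', '16', '19', '20', '16', '34', '75', '87', '83', '76', '19', '-1', '-2', '4']
```

View pics/c0.png

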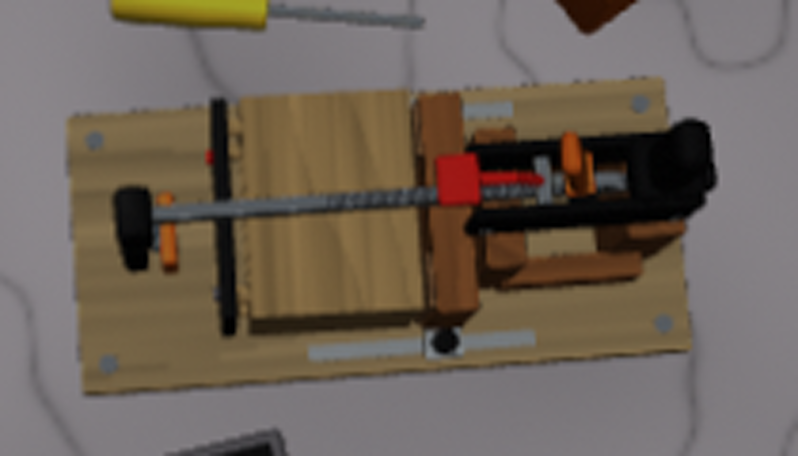

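The crop confirms the pale wood speaker with its black panel in the jig. From left to right it shows the orange pad, panel, box, brown stop block, red tab, orange trigger and black handle.

```bash
cat >> h.py <<'E'
a=np.deg2rad(5.2); cx=np.array([np.sin(a),-np.cos(a),0]); cy=np.array([np.cos(a),np.sin(a),0])
from scipy.spatial.transform import Rotation as Ro
def rtilt(t): # tool x = -cx when t=0, tip tilted to +cx by t
    z=np.cos(t)*np.array([0,0,-1.])+np.sin(t)*cx; y=-cy*-1 if 0 else np.cross(z,-cx*np.cos(t)+0*z); y/=np.linalg.norm(y); return np.stack([np.cross(y,z),y,z],1)
def rel(R0,p0,R1,p1): return (R0.T@(p1-p0)*1000).round(1), Ro.from_matrix(R0.T@R1).as_rotvec().round(3)
E
python3 - <<'E'
from h import *
s=read_state();R=s["tool_rot"];p=s["ee_pos"]
print(camera_params("wrist")["hand_eye"])
print(rel(R,p,rtilt(0),np.array([.566,-.12,.30])))
print(rtilt(.3).round(3))
_,w=cloud("t0"); O=np.array([.570,-.153,0]); W=np.stack([(w-O)@cx,(w-O)@cy,w[...,2]],-1)*1000
hsv=cv2.cvtColor(_,cv2.COLOR_RGB2HSV)
for y in (188,215,225): print(y,[(u,*W[y,u][[0,2]].round().astype(int).tolist(),*hsv[y,u].tolist()) for u in list(range(266,284,2))+list(range(318,346,2)) if not np.isnan(W[y,u,0])])
print([(u,*W[214,u].round().astype(int).tolist()) for u in range(252,266,1) if not np.isnan(W[214,u,0])])
E
```

```text
[[-5.56646505e-04  9.56596004e-01  2.91416841e-01  7.44716269e-02]
 [ 9.99999673e-01  3.61540104e-04  7.23357317e-04 -1.53079433e-03]
 [ 5.86601843e-04  2.91417149e-01 -9.56595892e-01 -1.22696799e-01]
 [ 0.00000000e+00  0.00000000e+00  0.00000000e+00  1.00000000e+00]]
(array([-571.3, -483.3,  -49.7]), array([-1.000e-03,  0.000e+00,  1.112e+00]))
[[-0.087  0.996  0.027]
 [ 0.951  0.091 -0.294]
 [-0.296  0.    -0.955]]
188 [(266, -186, 17, 19, 104, 118), (268, -182, 16, 19, 104, 118), (270, -179, 68, 18, 104, 64), (272, -176, 105, 0, 0, 16), (274, -172, 103, 120, 20, 13), (276, -166, 29, 19, 123, 120), (278, -165, 100, 18, 127, 86), (280, -161, 99, 18, 124, 125), (282, -157, 104, 19, 126, 117), (318, -90, 103, 18, 123, 126), (320, -86, 104, 19, 124, 125), (322, -82, 101, 18, 125, 114), (324, -78, 96, 15, 139, 64), (326, -74, 99, 13, 165, 85), (328, -71, 99, 13, 172, 105), (330, -67, 101, 13, 174, 101), (332, -64, 102, 12, 172, 104), (334, -60, 104, 13, 172, 98), (336, -56, 101, 13, 174, 98), (338, -49, 80, 13, 133, 23), (340, -55, 148, 0, 0, 9), (342, -52, 150, 120, 23, 11), (344, -48,
[... 1002 characters left out ...]
6), (318, -96, 103, 18, 124, 127), (320, -92, 105, 19, 125, 122), (322, -88, 101, 18, 126, 125), (324, -84, 100, 18, 125, 129), (326, -78, 76, 17, 131, 66), (328, -77, 99, 13, 139, 79), (330, -73, 101, 12, 168, 88), (332, -70, 102, 13, 174, 94), (334, -66, 103, 13, 176, 90), (336, -62, 104, 12, 172, 108), (338, -58, 99, 13, 174, 107), (340, -55, 105, 12, 176, 81), (342, -40, 28, 13, 159, 40), (344, -36, 23, 15, 135, 53)]
[(252, -216, -11, 107), (253, -214, -11, 108), (254, -213, -10, 101), (255, -211, -4, 64), (256, -209, -5, 65), (257, -207, -7, 80), (258, -205, -7, 79), (259, -203, -8, 80), (260, -202, -8, 81), (262, -198, 2, 18), (263, -196, 2, 16), (264, -194, 2, 16), (265, -192, 1, 18)]
```

step_arm --pt "-45 -38 -50 0 0 0.09" --pt "-90 -76 -50 0 0 0.18" --pt "-135 -114 -50 0 0 0.26" --pt "-180 -152 -50 0 0 0.35" --pt "-225 -190 -50 0 0 0.44" --pt "-270 -228 -50 0 0 0.53" --pt "-315 -266 -50 0 0 0.61" --pt "-360 -304 -50 0 0 0.7" --pt "-405 -342 -50 0 0 0.79" --pt "-450 -380 -50 0 0 0.88" --pt "-495 -418 -50 0 0 0.96" --pt "-535 -452 -50 0 0 1.04" --pt "-571 -483 -50 0 0 1.112" --pt "-571 -483 -50 0 0 1.112" --pt "-571 -483 -50 0 0 1.112" --pt "-571 -483 -50 0 0 1.112" --gripper 0

```text
t: 2.1
ee_pos: [0.5657, -0.1184, 0.3005]
tool_rot: [[-0.092, 0.996, -0.0], [0.996, 0.092, 0.0], [0.0, 0.0, -1.0]]
contact_force: [0.3, -0.6, -0.5]
opening: -0.002
gripper_force: 0.0
```

```bash
python3 - <<'E'
from h import *
grab("wrist","w0")
s=read_state();R=s["tool_rot"];p=s["ee_pos"];print(s["t"],p,R.round(3),s["opening"],s["contact_force"])
E
```

```text
2.15 [ 0.56575291 -0.11853371  0.30052523] [[-0.092  0.996  0.   ]
 [ 0.996  0.092  0.   ]
 [ 0.     0.    -1.   ]] -0.003038001685461817 [-0.79644922  0.9799382  -0.1379198 ]
```

View pics/w0.png

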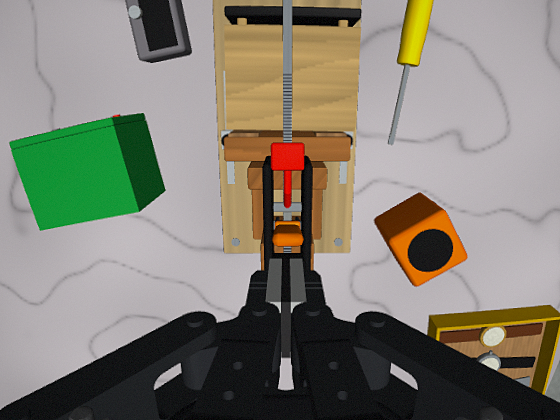

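The wrist view shows the red tab at (288,156), the orange trigger top at (288,235), the stop block's front edge at row ~135 and the black panel at row ~15, with standing dowels visible. The closed fingers are over the handle.

```bash
python3 - <<'E'
from h import *
p,w=cloud("w0"); O=np.array([.570,-.153,0]); W=np.stack([(w-O)@cx,(w-O)@cy,w[...,2]],-1)*1000
hsv=cv2.cvtColor(p,cv2.COLOR_RGB2HSV).astype(int);H,S,V=hsv[...,0],hsv[...,1],hsv[...,2]
v,u=np.mgrid[:420,:560]
def st(m,n):
    q=W[m]; q=q[~np.isnan(q[:,0])]; print(n,len(q),*[np.percentile(q,k,0).round(1) for k in (3,50,97)])
st((u>272)&(u<304)&(v>144)&(v<168)&(W[...,2]>152),"tab")
st((u>272)&(u<304)&(v>222)&(v<250)&(W[...,2]>200),"trigtop")
st((u>272)&(u<304)&(v>222)&(v<260)&(W[...,2]>160)&(W[...,2]<200),"triglow")
for c in (240,330): print(c,[(r,*W[r,c][[0,2]].round().astype(int).tolist(),*hsv[r,c].tolist()) for r in list(range(2,34,3))+list(range(122,166,3)) if not np.isnan(W[r,c,0])])
b=(abs(W[...,2]-18)<4)&(v>20); q=W[b&(u>210)&(u<365)]; print(np.percentile(q,[1,99],0).round(0))
E
```

```text
tab 710 [-73.9 -10.8 158.2] [-66.2  -0.2 159.6] [-58.4  10.3 160.8]
trigtop 421 [-25.2  -9.2 202.8] [-22.2  -0.4 206.8] [-16.8   7.8 208.6]
triglow 162 [-24.   -9.3 161. ] [-19.7  -0.9 181.8] [-14.6   7.7 198.2]
240 [(2, -200, 18, 19, 100, 166), (5, -179, 100, 19, 101, 144), (8, -176, 100, 105, 29, 35), (11, -174, 102, 150, 16, 31), (14, -172, 101, 30, 31, 25), (17, -171, 94, 25, 140, 20), (20, -169, 92, 19, 121, 179), (23, -167, 92, 19, 121, 177), (26, -163, 101, 19, 125, 176), (29, -160, 101, 19, 125, 180), (32, -158, 101, 20, 127, 166), (122, -86, 102, 19, 123, 190), (125, -84, 101, 19, 122, 193), (128, -81, 101, 20, 120, 194), (131, -77, 82, 16, 150, 73), (134, -76, 96, 15, 135, 144), (137, -73, 100, 14, 173, 128), (140, -71, 101, 14, 177, 147), (143, -68, 101, 14, 172, 150), (146, -66, 100, 14, 171, 146), (149, -63, 100, 14, 174, 158), (152, -61, 101, 14, 171, 170), (155, -58, 100, 14, 169, 169), (158, -55, 101, 14, 175, 160), (161, -38, 17, 21, 96, 128), (164, -35, 17, 19, 99, 173)]
330 [(2, -200, 16, 20, 100, 158), (5, -198, 15, 20, 104, 160), (8, -176, 102, 120, 29, 26), (11, -174, 100, 150, 6, 40), (14, -172, 101, 150, 7, 36), (17, -170, 99, 80, 153, 10), (20, -170, 89, 160, 118, 13), (23, -170, 75, 0, 255, 1), (26, -169, 62, 19, 120, 128), (29, -160, 101, 19, 123, 181), (32, -158, 102, 20, 123, 181), (122, -86, 100, 19, 121, 184), (125, -84, 102, 19, 122, 184), (128, -81, 100, 19, 123, 170), (131, -77, 81, 18, 126, 111), (134, -76, 99, 15, 136, 146), (137, -73, 101, 15, 178, 133), (140, -71, 99, 15, 174, 164), (143, -69, 102, 14, 175, 160), (146, -66, 101, 14, 170, 159), (149, -63, 101, 14, 175, 163), (152, -60, 99, 14, 175, 160), (155, -58, 100, 14, 173, 156), (158, -56, 102, 14, 172, 153), (161, -39, 18, 22, 91, 120), (164, -35, 18, 19, 102, 168)]
[[-179.  -75.   15.]
 [  69.   74.   19.]]
```

```bash
python3 - <<'E'
from h import *
s=read_state();R=s["tool_rot"];p=s["ee_pos"]
O=np.array([.570,-.153,0])
for X,Z in((-.055,.27),(-.051,.205)): print(rel(R,p,rtilt(.3),O+cx*X+cy*-.0003+[0,0,Z]))
E
```

```text
(array([20.3,  0.8, 30.5]), array([ 0.   , -0.3  ,  0.002]))
(array([16.3,  0.8, 95.5]), array([ 0.   , -0.3  ,  0.002]))
```

step_arm --pt "7 0.5 10 0 -0.1 0" --pt "14 0.8 20 0 -0.2 0" --pt "20 0.8 30 0 -0.3 0" --pt "20 0.8 50 0 -0.3 0" --pt "18 0.8 70 0 -0.3 0" --pt "16 0.8 90 0 -0.3 0" --pt "16 0.8 95 0 -0.3 0" --pt "16 0.8 95 0 -0.3 0"

```text
t: 3.15
ee_pos: [0.5653, -0.1032, 0.2057]
tool_rot: [[-0.087, 0.996, 0.027], [0.951, 0.091, -0.294], [-0.296, 0.0, -0.955]]
contact_force: [-0.6, 0.6, 0.2]
opening: -0.0
gripper_force: 0.0
```

step_arm --pt "-5.7 0 1.8 0 0 0" --pt "-11.5 0 3.6 0 0 0" --pt "-17.2 0 5.3 0 0 0" --pt "-22.9 0 7.1 0 0 0" --pt "-28.7 0 8.9 0 0 0" --pt "-28.7 0 8.9 0 0 0"

```text
t: 3.9
ee_pos: [0.5681, -0.1338, 0.2055]
tool_rot: [[-0.086, 0.996, 0.027], [0.951, 0.09, -0.294], [-0.296, 0.001, -0.955]]
contact_force: [1.3, 2.2, 1.5]
opening: 0.002
gripper_force: 1.0
```

step_arm --pt "-4.8 0 1.5 0 0 0" --pt "-9.6 0 3 0 0 0" --pt "-13.4 0 4.1 0 0 0" --pt "-13.4 0 4.1 0 0 0"

```text
t: 4.4
ee_pos: [0.5693, -0.1471, 0.2051]
tool_rot: [[-0.087, 0.996, 0.027], [0.952, 0.091, -0.294], [-0.295, -0.0, -0.955]]
contact_force: [1.6, 4.4, -1.6]
opening: -0.001
gripper_force: 2.2
```

```bash
python3 - <<'E'
from h import *
grab("scene","s1");s=read_state();print(s["contact_force"],s["ee_pos"])
a=cv2.imread("pics/s1.png")[110:290,170:370]; cv2.imwrite("pics/s1c.png",cv2.resize(a,None,fx=3.3,fy=3.3,interpolation=cv2.INTER_CUBIC))
E
```

```text
[ 2.66118889  4.81649142 -0.83254388] [ 0.5692598  -0.14699518  0.20515056]
```

View pics/s1c.png

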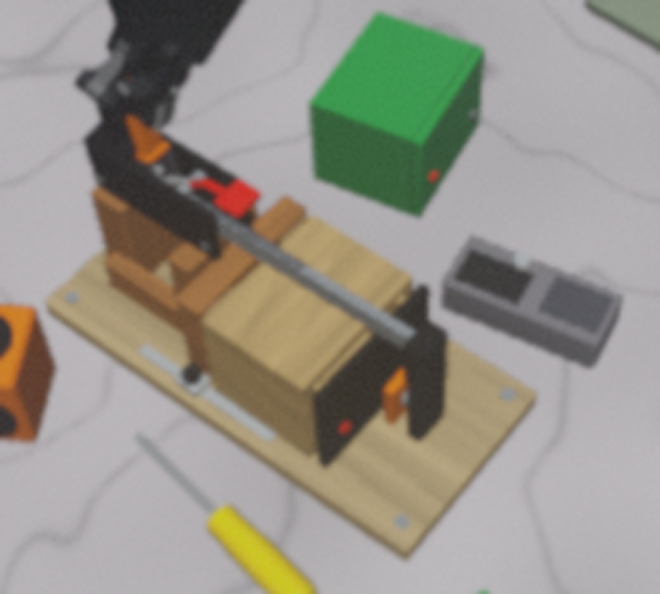

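The trigger is fully leaned back at about (145,140). The pad at (397,395) is still short of the panel at (370,390), and everything else is in place.

```bash
cat >> h.py <<'E'
O=np.array([.570,-.153,0])
def jaw(n):
    p,w=cloud(n); W=np.stack([(w-O)@cx,(w-O)@cy,w[...,2]],-1)*1000
    hsv=cv2.cvtColor(p,cv2.COLOR_RGB2HSV).astype(int); x,y,z=W[...,0],W[...,1],W[...,2]
    m=(x>-245)&(x<-150)&(abs(y)<22)&(z>45)&(z<115)
    blk=m&(hsv[...,2]<60)&(x<-183+0)
    q=W[blk]; pan=W[(x>-190)&(x<-140)&(abs(y)>25)&(abs(y)<52)&(z>30)&(z<95)&(hsv[...,2]<60)]
    org=W[m&(hsv[...,1]>200)&(hsv[...,0]<16)]
    for k,a in(("jaw",q),("pad",org),("panel",pan)): print(k,len(a),np.percentile(a,[5,25,50,75,95],0)[:,0].round(1) if len(a) else "")
E
python3 - <<'E'
from h import *
jaw("s0");jaw("s1")
E
```

```text
jaw 140 [-228.  -227.6 -227.1 -225.4 -220.9]
pad 8 [-206.4 -206.1 -204.4 -202.3 -201.5]
panel 129 [-179.7 -178.8 -178.2 -177.8 -177.4]
jaw 108 [-221.1 -220.4 -220.  -218.2 -214.8]
pad 7 [-199.7 -198.8 -197.8 -196.5 -195.7]
panel 89 [-179.5 -178.8 -178.4 -177.9 -177.4]
```

step_arm --pt "14 0 -4.3 0 0 0" --pt "28 0 -8.7 0 0 0" --pt "38 0 -11.8 0 0 0" --pt "38 0 -11.8 0 0 0"

```text
t: 4.95
ee_pos: [0.5657, -0.1068, 0.2054]
tool_rot: [[-0.088, 0.996, 0.027], [0.951, 0.092, -0.294], [-0.296, -0.0, -0.955]]
contact_force: [-0.4, -0.9, -0.3]
opening: 0.004
gripper_force: 0.0
```

step_arm --pt "-9.5 0 3 0 0 0" --pt "-19 0 5.9 0 0 0" --pt "-28.6 0 8.9 0 0 0" --pt "-38.2 0 11.8 0 0 0" --pt "-38.2 0 11.8 0 0 0" --pt "-25 0 7.7 0 0 0" --pt "-12 0 3.7 0 0 0" --pt "0 0 0 0 0 0" --pt "0 0 0 0 0 0" --pt "-9.5 0 3 0 0 0" --pt "-19 0 5.9 0 0 0" --pt "-28.6 0 8.9 0 0 0" --pt "-38.2 0 11.8 0 0 0" --pt "-38.2 0 11.8 0 0 0"

```text
t: 6.7
ee_pos: [0.5692, -0.1488, 0.2054]
tool_rot: [[-0.085, 0.996, 0.027], [0.952, 0.089, -0.294], [-0.296, 0.0, -0.955]]
contact_force: [0.3, 2.7, 0.3]
opening: -0.001
gripper_force: 1.3
```

```bash
python3 - <<'E'
from h import *
grab("scene","s2");jaw("s2");s=read_state();print(s["contact_force"],s["ee_pos"])
E
```

```text
jaw 100 [-206.9 -206.3 -205.9 -204.8 -200.8]
pad 7 [-185.4 -185.  -184.8 -183.5 -181.4]
panel 61 [-178.5 -177.8 -177.4 -177.1 -176.5]
[-0.00232485  2.03229368  1.42798217] [ 0.56913429 -0.14840283  0.20544497]
```

step_arm --pt "14 0 -4.3 0 0 0" --pt "28 0 -8.7 0 0 0" --pt "38.2 0 -11.8 0 0 0" --pt "38.2 0 -11.8 0 0 0" --pt "28.6 0 -8.9 0 0 0" --pt "21 0 -6.5 0 0 0" --pt "16 0 -5 0 0 0" --pt "16 0 -5 0 0 0"

```text
t: 7.75
ee_pos: [0.5679, -0.1317, 0.2056]
tool_rot: [[-0.086, 0.996, 0.027], [0.952, 0.09, -0.294], [-0.295, 0.001, -0.956]]
contact_force: [-0.4, 7.1, 3.7]
opening: 0.0
gripper_force: 3.7
```

step_arm --pt "-4.8 0 1.5 0 0 0" --pt "-8.6 0 2.7 0 0 0" --pt "-8.6 0 2.7 0 0 0"

```text
t: 8.12
ee_pos: [0.5687, -0.1405, 0.2056]
tool_rot: [[-0.086, 0.996, 0.027], [0.952, 0.09, -0.294], [-0.295, 0.001, -0.955]]
contact_force: [0.4, 8.6, 6.0]
opening: -0.003
gripper_force: 4.1
```

step_arm --pt "-3.8 0 1.2 0 0 0" --pt "-7.6 0 2.4 0 0 0" --pt "-7.6 0 2.4 0 0 0"

```text
t: 8.5
ee_pos: [0.5694, -0.1482, 0.2053]
tool_rot: [[-0.086, 0.996, 0.027], [0.952, 0.09, -0.293], [-0.295, 0.0, -0.956]]
contact_force: [0.8, 8.6, 0.8]
opening: 0.002
gripper_force: 4.1
```

```bash
python3 - <<'E'
from h import *
grab("scene","s3");jaw("s3");s=read_state();print(s["contact_force"],s["ee_pos"])
E
```

```text
jaw 114 [-199.8 -199.2 -198.7 -197.1 -193.7]
pad 6 [-178.1 -178.  -175.9 -174.1 -173.9]
panel 83 [-172.1 -171.7 -171.3 -170.9 -170.4]
[0.01281602 8.20393437 0.75100439] [ 0.56939119 -0.14809906  0.20525364]
```

step_arm --pt "14 0 -4.3 0 0 0" --pt "28 0 -8.7 0 0 0" --pt "38.2 0 -11.8 0 0 0" --pt "38.2 0 -11.8 0 0 0" --pt "30.6 0 -9.5 0 0 0" --pt "23 0 -7.1 0 0 0" --pt "19.1 0 -5.9 0 0 0" --pt "19.1 0 -5.9 0 0 0"

```text
t: 9.55
ee_pos: [0.5676, -0.1284, 0.2055]
tool_rot: [[-0.086, 0.996, 0.027], [0.952, 0.09, -0.294], [-0.295, 0.001, -0.956]]
contact_force: [-0.5, 7.8, 4.7]
opening: 0.003
gripper_force: 3.8
```

step_arm --pt "-1.4 0 0.4 0 0 0" --pt "-2.9 0 0.9 0 0 0" --pt "-2.9 0 0.9 0 0 0"

```text
t: 9.93
ee_pos: [0.5679, -0.1312, 0.2055]
tool_rot: [[-0.086, 0.996, 0.027], [0.952, 0.091, -0.293], [-0.295, 0.001, -0.956]]
contact_force: [-1.0, 8.5, 5.1]
opening: 0.0
gripper_force: 4.1
```

step_arm --pt "-1.4 0 0.4 0 0 0" --pt "-2.9 0 0.9 0 0 0" --pt "-2.9 0 0.9 0 0 0"

```text
t: 10.3
ee_pos: [0.5682, -0.1341, 0.2056]
tool_rot: [[-0.086, 0.996, 0.027], [0.952, 0.091, -0.293], [-0.295, 0.001, -0.956]]
contact_force: [-1.1, 10.3, 7.0]
opening: -0.0
gripper_force: 4.8
```

step_arm --pt "-1.4 0 0.4 0 0 0" --pt "-2.9 0 0.9 0 0 0" --pt "-2.9 0 0.9 0 0 0"

```text
t: 10.68
ee_pos: [0.5685, -0.1367, 0.2056]
tool_rot: [[-0.087, 0.996, 0.027], [0.952, 0.091, -0.293], [-0.294, 0.001, -0.956]]
contact_force: [-2.3, 12.5, 9.2]
opening: 0.001
gripper_force: 6.4
```

step_arm --pt "-0.7 0 0.2 0 0 0" --pt "-1.4 0 0.4 0 0 0" --pt "-1.4 0 0.4 0 0 0" --pt "-1.4 0 0.4 0 0 0"

```text
t: 11.18
ee_pos: [0.5686, -0.1379, 0.2056]
tool_rot: [[-0.087, 0.996, 0.027], [0.952, 0.091, -0.293], [-0.294, 0.001, -0.956]]
contact_force: [-3.3, 12.9, 9.6]
opening: 0.003
gripper_force: 7.1
```

```bash
python3 - <<'E'
from h import *
F=[]
for i in range(4):
    grab("scene","s4");F.append(read_state()["contact_force"])
jaw("s4");print(np.array(F).round(1),read_state()["ee_pos"])
E
```

```text
jaw 97 [-196.4 -195.7 -195.2 -194.4 -189.1]
pad 8 [-176.9 -176.3 -174.7 -173.  -171.9]
panel 57 [-170.1 -169.7 -169.2 -169.  -168.4]
[[-2.4 13.6 10.3]
 [-2.9 14.5 10. ]
 [-2.3 13.3 10.5]
 [-3.8 13.4  9.5]] [ 0.56859417 -0.13791916  0.20559475]
```

step_arm --pt "-0.5 0 0.1 0 0 0" --pt "-0.5 0 0.1 0 0 0" --pt "-0.5 0 0.1 0 0 0" --pt "-0.5 0 0.1 0 0 0" --pt "-0.5 0 0.1 0 0 0"

```text
t: 12.0
ee_pos: [0.5686, -0.1383, 0.2056]
tool_rot: [[-0.087, 0.996, 0.027], [0.952, 0.091, -0.293], [-0.294, 0.001, -0.956]]
contact_force: [-2.9, 14.2, 9.3]
opening: -0.004
gripper_force: 7.4
```

step_arm --pt "8 0 -2.5 0 0 0" --pt "18 0 -5.6 0 0 0" --pt "28 0 -8.7 0 0 0" --pt "33.4 0 -10.4 0 0 0" --pt "33.4 0 -10.4 0 0 0"

```text
t: 12.62
ee_pos: [0.5653, -0.1038, 0.2055]
tool_rot: [[-0.087, 0.996, 0.027], [0.951, 0.091, -0.295], [-0.296, -0.0, -0.955]]
contact_force: [-1.6, -0.8, -0.5]
opening: 0.001
gripper_force: 0.0
```

```bash
python3 - <<'E'
from h import *
s=read_state();R=s["tool_rot"];p=s["ee_pos"];print(p,s["contact_force"])
for X,Z in((-.069,.200),(-.069,.181),(-.069,.173)): print(rel(R,p,rtilt(0),O+cx*X+[0,0,Z]))
grab("scene","s5");jaw("s5")
E
```

```text
[ 0.5653345  -0.10380422  0.20553611] [-1.58095431 -0.79321791 -0.45000914]
(array([20.3,  0.2, -0.5]), array([0.   , 0.3  , 0.001]))
(array([26. ,  0.2, 17.6]), array([0.   , 0.3  , 0.001]))
(array([28.3,  0.2, 25.3]), array([0.   , 0.3  , 0.001]))
jaw 79 [-197.1 -196.5 -196.  -195.  -188.7]
pad 6 [-177.5 -175.7 -175.3 -174.8 -173.3]
panel 49 [-170.  -169.7 -169.3 -169.  -168.4]
```

step_arm --pt "7 0 -1 0 0.1 0" --pt "14 0 -1 0 0.2 0" --pt "20.3 0.2 -0.5 0 0.3 0" --pt "22 0.2 5 0 0.3 0" --pt "25 0.2 14.5 0 0.3 0" --pt "25 0.2 14.5 0 0.3 0"

```text
t: 13.42
ee_pos: [0.5633, -0.0838, 0.1832]
tool_rot: [[-0.092, 0.996, -0.002], [0.996, 0.092, -0.001], [-0.001, -0.002, -1.0]]
contact_force: [-0.4, -0.0, 0.1]
opening: 0.001
gripper_force: 0.0
```

step_arm --pt "0 0 2 0 0 0" --pt "0 0 4 0 0 0" --pt "0 0 6 0 0 0" --pt "0 0 8 0 0 0" --pt "0 0 8 0 0 0"

```text
t: 14.05
ee_pos: [0.5637, -0.0846, 0.1761]
tool_rot: [[-0.091, 0.996, -0.0], [0.996, 0.091, -0.0], [-0.0, -0.0, -1.0]]
contact_force: [0.5, 0.8, 0.7]
opening: 0.0
gripper_force: 0.3
```

step_arm --pt "0 0 1.5 0 0 0" --pt "0 0 3 0 0 0" --pt "0 0 3.5 0 0 0" --pt "0 0 3.5 0 0 0" --pt "0 0 3.5 0 0 0" --pt "0 0 3.5 0 0 0" --pt "0 0 3.5 0 0 0" --pt "0 0 3.5 0 0 0"

```text
t: 15.05
ee_pos: [0.5639, -0.0844, 0.1734]
tool_rot: [[-0.091, 0.996, 0.001], [0.996, 0.091, 0.0], [-0.0, 0.001, -1.0]]
contact_force: [-3.1, 2.5, 14.6]
opening: 0.004
gripper_force: 7.2
```

```bash
python3 - <<'E'
from h import *
s=read_state();print(s["ee_pos"],s["contact_force"]);grab("scene","s6");jaw("s6")
E
```

```text
[ 0.56388168 -0.08442826  0.17341692] [-3.11484832  2.46596757 14.6100715 ]
jaw 74 [-228.2 -227.7 -227.2 -225.9 -221.4]
pad 2 [-206.8 -206.7 -206.5 -206.4 -206.2]
panel 106 [-170.2 -169.7 -169.3 -168.9 -168.3]
```

The jaw has run fully open and the panel stayed home. Lifting clear.

step_arm --pt "0 0 -10 0 0 0" --pt "0 0 -40 0 0 0" --pt "0 0 -80 0 0 0" --pt "0 0 -120 0 0 0" --pt "0 0 -120 0 0 0" --pt "0 0 -120 0 0 0" --pt "0 0 -120 0 0 0"

```text
t: 15.98
ee_pos: [0.5634, -0.0845, 0.292]
tool_rot: [[-0.091, 0.996, -0.001], [0.996, 0.091, 0.0], [0.0, -0.001, -1.0]]
contact_force: [0.1, -0.1, 0.1]
opening: 0.003
gripper_force: 0.0
```

```bash
python3 - <<'E'
from h import *
grab("scene","s7");jaw("s7");grab("wrist","w7");s=read_state();print(s["t"],s["ee_pos"],s["contact_force"])
E
```

```text
jaw 87 [-228.1 -227.5 -227.  -224.7 -220.6]
pad 3 [-206.7 -206.2 -205.7 -205.5 -205.5]
panel 118 [-170.3 -169.6 -169.3 -168.9 -168.4]
16.075 [ 0.56352402 -0.08449928  0.29216023] [ 0.36159656 -0.41550823  0.52113841]
```

View pics/w7.png

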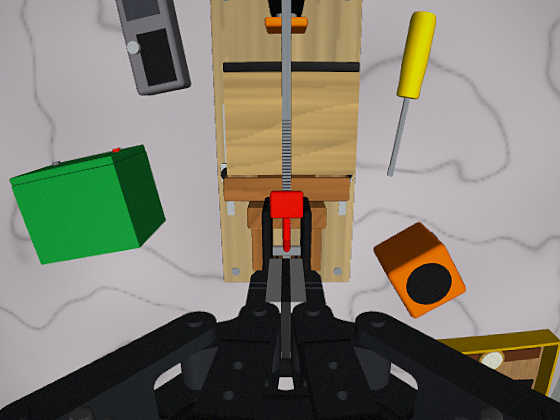

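The panel at row 67 sits flush on the box. The box is against the stop at row 178, the pad at (287,22) is well clear, the red tab at (287,205) is back up, and the bystanders have not moved.

```bash
python3 -c "
from bench import close_job;print(close_job())"
```

```text
the job is handed in; nothing more can be done
None
```

I pressed the panel fully home and held it at roughly 35 N (estimated from the trigger force). I then released the clamp, leaving the jaw about 30 mm clear of the panel and the bystanders unmoved, and handed the job in at about 16 s; no verdict came back.

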